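# Close the oil filler and fit the circlip on the axle

## Robot

A 6-joint arm with a two-finger parallel gripper is mounted at the origin on the work surface; the furniture and walls round the work are solid. World frame = base frame: x ahead of the robot, y to its left, z up, the work surface at z = 0. Lengths are in m, angles in rad, forces in N, time in s.
With the tool pointing down it reaches from about 0.3 to 0.775 m from the base axis. Payload 14.6 kg.
Tool frame: the origin (TCP) lies on the front face of the gripper's body, between the roots of the fingers; the fingertips stand 97 mm ahead of it and the grasp point (between the pads) lies 78 mm ahead of it; z points along the fingers, x is the direction in which the jaws open and shut, and the axes are right-handed (so a half turn about z gives the same grasp; the last joint's range is limited). The gripper opens to 94 mm and grips with 3 to 60 N. Pads are 16 mm wide; open, the fingers measure 119 mm over their backs; the gripper's body (75 mm by 177 mm) begins 78 mm behind the grasp point.
Start: joints at [-1.379, 0.3, 1.521, -0, 1.321, -0.067], TCP at [0.141, -0.532, 0.303] pointing down, gripper open.
Joint ranges: [-3.03, 3.03], [-0.79, 2.21], [0.23, 2.52], [-1.04, 4.18], [0, 3.07], [-2.55, 2.55]. Speed limits (rad/s): [2.22, 2.22, 2.57, 3.14, 3.14, 3.14].

## Interface

Orientations are given as [roll, pitch, yaw] about the fixed x, y, z axes, in that order (R = Rz(yaw) Ry(pitch) Rx(roll)).
In Python, from station import sensors, camera, ctrl gives the robot as it stands.
- The arm moves only by the tool move_arm, never from a script. Its argument "rows" is text: rows parted by semicolons, each of 6 numbers parted by spaces: the shift along the tool's x, y, z in mm, then the turn, a rotation vector about the tool's x, y, z in rad. In form: x y z wx wy wz; .... A call has 1 to 20 rows; each row shifts and turns the pose as measured when the row begins, along the tool's axes as they then stand; what a row does not reach is not made up. A row lasts 1/8 s, in which the tool goes at most 62.5 mm and 10.7 degrees, less where a joint would pass 70% of its speed; a pose out of reach is approached as far as the arm can. A call with a gripper value outside its range is refused whole. "grip" is the opening, from -1 (shut) to 1 (fully open), set as the call begins (left out, the last holds). The fingers move at their own pace and stop on an object; "newtons" is the grip in N (left out, the last holds). Time passes only in rows, so rows that do not move let the fingers close. It gives the time, the measured TCP pose, the force and the opening at its end, in the units of the state.
- sensors.get_obs(): the state, without advancing time (a new reading comes with each control period).
- camera(name): name is "scene" or "top"; returns a dict with "color" (420x560x3 uint8, blue, green, red), "z_map" (420x560 float32, m along the optical axis (not along the pixel's ray), 0 where there is no reading), "mtx" (3x3 intrinsics, pixels), "position" and "attitude" of the camera in the world. Camera axes: x right, y down, z forward; pixel columns grow to the right and rows downward; lengths in m; the calibration is good to about 2 mm. A picture is of the moment at which its call begins.
- ctrl.hand_in(): hands the job in, once; it reports no verdict.
The state is a dict: "time_s": time; "qpos": joint angles; "joint_vel": joint speeds; "tau": joint torques, N m; "ee_pos": TCP position; "eef_rot": TCP orientation; "force": force on the tool from outside, world axes, zero at the start; "moment": the same for the moment, N m; "grip_width": finger opening in m.
Only numpy, scipy, OpenCV 4.12 (cv2) and the standard library are available. Lean on these libraries where they do the work, as an engineer would, in place of code of your own. Each camera call takes 0.05 s, during which the arm holds its last target.

## Task

First screw the black oil filler cap beside the thick grooved axle stub fully shut (clockwise, until it stops), so that nothing can drop in. Then take the circlip pliers out of their stand, squeezing the two handles fully together so that the circlip on the tips is spread, and slide it down over that grooved stub (not the slim plain one) until it lies flat on the bearing face, level with the groove. Finish there still gripping the pliers with the circlip held spread, without letting go; leave the tape roll, the ring gauge and the screwdriver where they are.

Things in the scene. Friction and masses are not known exactly. Their poses are not given: they have to be found in the camera images.
- pliers: Steel circlip pliers with black ribbed handles, upright in their stand, tips down, 134 mm tall, 0.15 to 0.25 kg. Origin on the pivot; z up along the handles, y across the two handles (the direction to squeeze), x toward the side where the circlip sticks out. A cross guard (30 mm in x, 73 mm in y, underside 12 mm below the origin) rests on the stand's prongs. They lift straight up out of the stand.
- pliers_grip (a point): Point midway between the two handles, 52 mm above the pivot (pliers x 0, y 0, z +52 mm): the height to grip. Axes as the pliers. Each handle is a bar 12 mm in x, 9 mm in y, from 14 to 80 mm above the pivot. At rest they splay like a V: 50 mm over the outsides at this height, 60 mm at the top; squeezed to the stop they stand parallel, 30 mm over the outsides.
- circlip_center (a point): Centre of the circlip's hole at the level of its underside, fixed to the pliers: x +32, y 0, z -54 mm from the pivot, i.e. 32 mm ahead of and 106 mm below the grip point; axes as the pliers. The circlip is an open ring of 4 mm wire lying level, gap and two eyes on the pliers' tips. Fully spread its hole is 36 mm across; at rest 25 mm across the sides, too tight for the axle.
- lever_left (a joint): Angle of the +y handle, rad: 0 at rest (splayed), 0.19 squeezed fully to the stop (circlip fully spread). A return spring pushes it open: 2 to 9 N at the grip height. Both handles and both halves of the circlip move together.
- lever_right (a joint): The same for the -y handle: 0 at rest, 0.19 fully squeezed.
- pliers_stand: Fixed stand for the pliers: grey base plate 105 x 100 x 10 mm, two aluminium posts 70 mm tall at the back (-x) and two level prongs running forward, their top 75 mm above the desk, with lips 80 mm apart. Origin on the desk, straight under the pliers' pivot at the start; x as the pliers' x.
- axle_hub: Fixed grey hub, round flange 80 mm across, with a thick steel axle stub standing in the middle: 30 mm diameter, top 71 mm above the desk with a 4 mm bevel, and a groove (25 mm diameter, 7 mm high) at its foot right above the bearing face. Its oil filler neck (60 mm across at the foot) stands 85 mm from the axle toward hub -x. Origin on the desk at the axle's axis; z up.
- axle_groove (a point): Point on the axle's axis at the foot of the groove, level with the steel bearing face (48 mm across), 36 mm above the desk and 35 mm below the top of the stub. The circlip's underside lies on this face when it is fully home; the groove reaches from here to 7 mm above.
- plain_hub: The other fixed hub, same grey housing, but with a slim plain stub without a groove: 20 mm diameter, top 80 mm above the desk. Not to be used. Origin on the desk at the axis.
- tape_roll: Bystander: roll of masking tape lying flat, 104 mm across, 24 mm high. Origin under its centre.
- ring_gauge: Bystander: knurled steel ring, 54 mm across, 18 mm high. Origin under its centre.
- screwdriver: Bystander: small screwdriver with a red handle, 143 mm long, 11 mm thick, lying on the desk.
- cap_center (a point): Centre of the top of the black ribbed filler cap, on its turning axis, 60 mm above the desk. The cap is round, 36 mm diameter and 30 mm high (30 to 60 mm above the desk), can be gripped at any angle from above and turns in place without rising. A lug 9 mm long and 6 mm high sticks out at its foot, and a rib on its top points the same way; the cap cannot come off.
- filler_cap (a joint): Turn of the filler cap, rad: 0 = loosest, grows clockwise seen from above, 1.2 = fully shut (stop). Starts between 0 and 0.35; stays where it is left; needs about 0.06 N m. Fully shut its lug lies against the small block on the neck, on the side away from the axle (hub -x).
Things that resemble listed ones, but are neither listed nor needed, are in the scene too. Leave any yellow look-alike of the axle_hub alone.

How it is judged:
On the way, in this order (a step that is already met when the one before it is completed fails the run):
1. the filler cap is screwed fully shut (value of joint filler_cap above 1.1 rad), for 0.2 s.
2. the pliers are out of the stand, squeezed (circlip spread) (value of joint each of lever_left, lever_right above 0.16 rad and distance of circlip_center from where it was at the start of the episode above 0.04 m and contact force between pliers and pliers_stand below 0.3 N and contact force between the fingers and pliers above 3 N), for 0.2 s.
3. the spread circlip is round the thick axle stub, above the groove (value of joint each of lever_left, lever_right above 0.16 rad and horizontal distance between circlip_center and axle_groove below 0.006 m and z of circlip_center in the frame of axle_groove between 0.006 and 0.033 m), for 0.05 s.
At the end, for the whole second after the job is handed in: Filler cap shut past 1.1 of 1.2 rad; circlip round the grooved stub, its centre within 5 mm of the axis and its underside within 3 mm of the bearing face; pliers still and upright within 0.12 rad, both handles squeezed past 0.16 of 0.19 rad and gripped by the fingers with over 3 N (horizontal distance between circlip_center and axle_groove below 0.005 m and z of circlip_center in the frame of axle_groove between -0.003 and 0.003 m and angle between pliers's own z axis and vertical below 0.12 rad and value of joint each of lever_left, lever_right above 0.16 rad and contact force between the fingers and pliers above 3 N and linear speed of pliers below 0.02 m/s and value of joint filler_cap above 1.1 rad); the arm keeps its last pose, push and grip.
It fails at once if a bystander (tape roll, ring gauge or screwdriver) was pushed away more than 2 cm (distance of any of tape_roll, ring_gauge, screwdriver from where it was at the start of the episode above 0.02 m).
It also fails if it takes over 54 s, if anything falls off the work surface, if the arm or the gripper's body presses on something with over 40 N, if the wrist force passes 120 N, or if a joint passes its speed limit or range.

## Working session

There is one attempt and no reset: what is moved stays moved. The work goes in short steps, Python scripts to look and compute and a tool call to move; the robot and the scene stay as the last step left them, time stands still between calls to the robot, and variables do not carry over. Pictures are saved under pics/ and viewed, and the job is handed in when it is done.

Besides the shell and the picture viewer there is one more tool, called after ">>>" as a command line: name --argument value ..., lists and objects as JSON in quotes. move_arm: Moves the arm, as the interface text tells. Its arguments: {"type":"object","properties":{"rows":{"type":"string"},"grip":{"type":"number"},"newtons":{"type":"number"}},"required":["rows"]}

```bash
mkdir -p pics; ls; python3 - <<'E'
from station import sensors, camera, ctrl
import cv2,numpy as np
print(sensors.get_obs())
for n in("scene","top"):
    c=camera(n); cv2.imwrite(f"pics/{n}0.png",c["color"]); print(n,c["mtx"],c["position"],c["attitude"])
    np.savez(f"pics/{n}0.npz",**c)
E
```

```text
pics
{'time_s': 0.0, 'qpos': array([-1.37859422e+00,  3.00482362e-01,  1.52158217e+00, -2.29814496e-05,
        1.32068036e+00, -6.66034315e-02]), 'joint_vel': array([-0.00021144, -0.00196121,  0.00076601, -0.00094958, -0.00055961,
        0.00042238]), 'tau': array([ 1.64841826e-03, -5.31810236e+01, -3.52738953e+01,  7.09558278e-02,
        2.43069429e-02, -8.50097626e-05]), 'ee_pos': array([ 0.14072278, -0.53154059,  0.30207962]), 'eef_rot': array([-3.14153818e+00,  1.15115674e-03, -1.31198505e+00]), 'force': array([-0.11718832, -0.6741917 ,  1.11397602]), 'moment': array([ 0.031152  , -0.03374557,  0.01844074]), 'grip_width': 0.09405312286729055}
scene [[385.34168623   0.         274.38421467]
 [  0.         385.34168623 210.65173565]
 [  0.           0.           1.        ]] [0.14300459 0.5628038  0.68276657] [-2.28157401 -0.01879257 -2.44974274]
top [[435.77355965   0.         279.67625236]
 [  0.         435.77355965 203.53544373]
 [  0.           0.           1.        ]] [0.47243002 0.01090111 0.94809642] [-3.03429739  0.03885485 -1.57792465]
```

View pics/scene0.png

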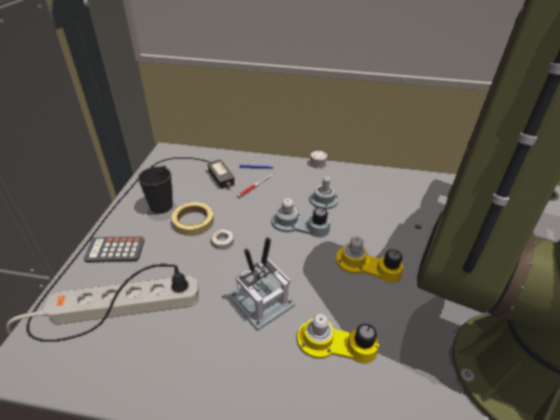

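View pics/top0.png

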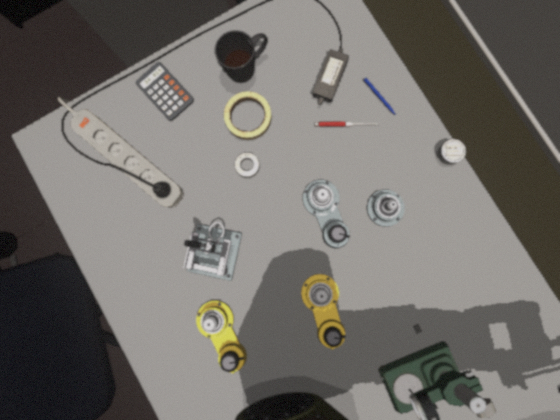

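```bash
cat > h.py <<'E'
import numpy as np,cv2
from scipy.spatial.transform import Rotation as R
def load(f): return dict(np.load(f))
def Rm(c): return R.from_euler('xyz',c["attitude"]).as_matrix()
def ray(c,u,v):
    d=Rm(c)@np.linalg.solve(c["mtx"],[u,v,1.]); return d
def onz(c,u,v,z):
    d=ray(c,u,v); p=c["position"]; return p+d*(z-p[2])/d[2]
def proj(c,P):
    q=Rm(c).T@(np.asarray(P)-c["position"]); q=c["mtx"]@q; return q[:2]/q[2]
def cloud(c):
    z=c["z_map"]; v,u=np.mgrid[:z.shape[0],:z.shape[1]]
    d=np.stack([u,v,np.ones_like(u)],-1)@np.linalg.inv(c["mtx"]).T*z[...,None]
    P=d@Rm(c).T+c["position"]; P[z==0]=np.nan; return P
def tri(c1,p1,c2,p2):
    a,b=ray(c1,*p1),ray(c2,*p2); a/=np.linalg.norm(a);b/=np.linalg.norm(b)
    w=c2["position"]-c1["position"]
    s=np.linalg.lstsq(np.c_[a,-b],w,rcond=None)[0]
    A=c1["position"]+s[0]*a;B=c2["position"]+s[1]*b
    return (A+B)/2,np.linalg.norm(A-B)
E
python3 - <<'E'
from h import *
t=load("pics/top0.npz");s=load("pics/scene0.npz")
def crop(c,u0,v0,w,h,k,f): cv2.imwrite(f,cv2.resize(c["color"][v0:v0+h,u0:u0+w],None,fx=k,fy=k,interpolation=cv2.INTER_CUBIC))
crop(t,290,165,125,90,6,"pics/t_hub.png")
crop(t,170,200,90,90,6,"pics/t_pl.png")
crop(s,260,165,90,80,7,"pics/s_hub.png")
crop(s,220,230,90,95,6,"pics/s_pl.png")
P=cloud(t)
for u,v in((321,195),(336,233),(386,207),(213,250),(218,228),(300,150)): print(u,v,P[v,u],onz(t,u,v,0.03))
E
```

```text
321 195 [ 0.58348142 -0.03937618  0.07217749] [ 0.5888288  -0.04179714  0.03      ]
336 233 [ 0.50707472 -0.06906989  0.05966157] [ 0.50823138 -0.07173983  0.03      ]
386 207 [ 0.55881437 -0.17107128  0.06071418] [ 0.56180432 -0.17736973  0.03      ]
213 250 [0.47435047 0.16163474 0.16360838] [0.47467755 0.18730661 0.03      ]
218 228 [0.52210338 0.18094555 0.00860131] [0.52097198 0.17707249 0.03      ]
300 150 [ 6.93697556e-01  1.12391281e-03 -2.07541351e-04] [0.68664924 0.00143536 0.03      ]
```

View pics/t_hub.png

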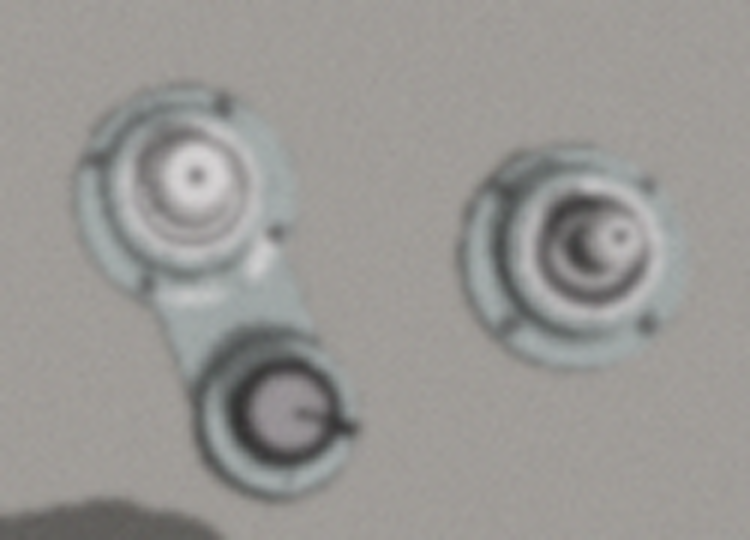

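View pics/t_pl.png

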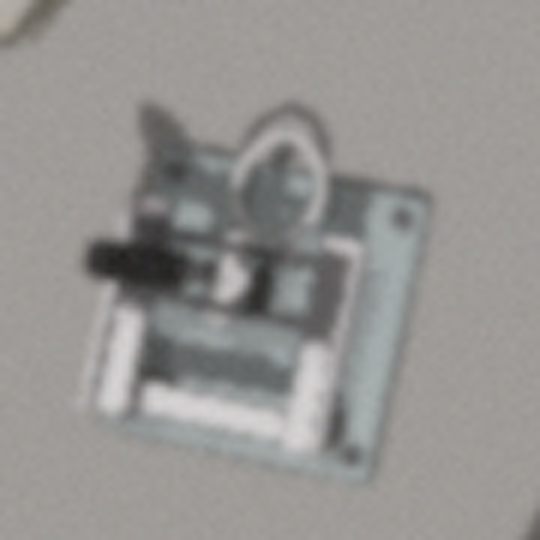

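View pics/s_hub.png

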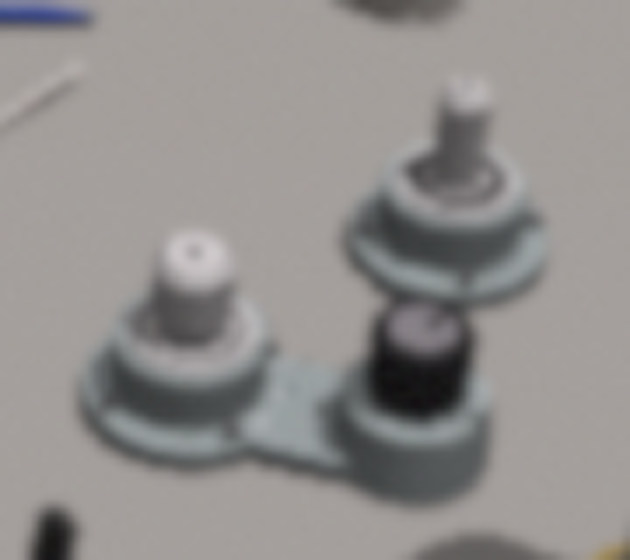

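View pics/s_pl.png

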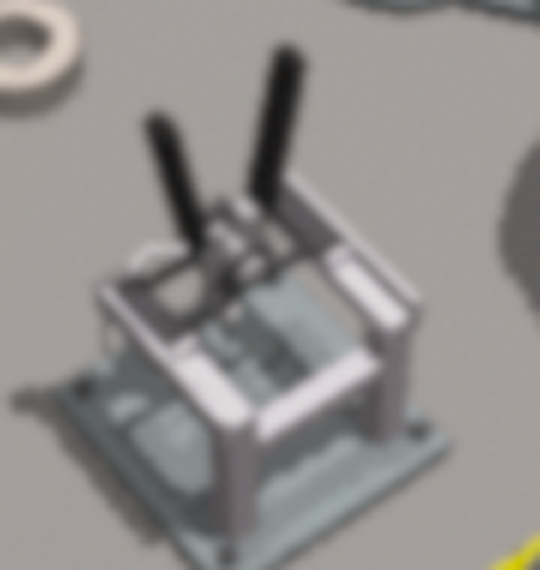

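```bash
python3 - <<'E'
from h import *
t=load("pics/top0.npz");s=load("pics/scene0.npz")
f=lambda x,y,u0,v0,k:((x+.5)/k-.5+u0,(y+.5)/k-.5+v0)
st,ss=f(195,177,290,165,6),f(194,252,260,165,7)
ct,cs=f(290,411,290,165,6),f(425,325,260,165,7)
print("stub",onz(t,*st,.071),onz(s,*ss,.071),tri(t,st,s,ss))
print("cap",onz(t,*ct,.06),onz(s,*cs,.06),tri(t,ct,s,cs))
for n,c in(("top",t),("scene",s)):
    P=cloud(c); 
    m=(abs(P[...,0]-.49)<.12)&(abs(P[...,1]-.17)<.1)
    for lo,hi in((.072,.079),(.079,.085),(.085,.1),(.11,.125),(.125,.15),(.15,.175),(.030,.04)):
        q=P[m&(P[...,2]>lo)&(P[...,2]<hi)]
        if len(q): print(n,lo,len(q),q.mean(0).round(4),q.min(0).round(3),q.max(0).round(3), cv2.minAreaRect(q[:,:2].astype(np.float32)*1000))
E
```

```text
stub [ 0.58547305 -0.04166093  0.071     ] [ 0.58783532 -0.04298287  0.071     ] (array([ 0.58574016, -0.04119585,  0.07310199]), np.float64(0.001268228904396358))
cap [ 0.50685943 -0.07290233  0.06      ] [ 0.50852047 -0.07546614  0.06      ] (array([ 0.50680574, -0.0726025 ,  0.06282718]), np.float64(0.00012988139973554153))
top 0.072 315 [0.4617 0.1909 0.076 ] [0.425 0.144 0.072] [0.509 0.236 0.079] ((467.4107360839844, 190.72860717773438), (82.24412536621094, 72.4542465209961), 77.92173767089844)
top 0.079 226 [0.4763 0.1829 0.0806] [0.425 0.144 0.079] [0.511 0.238 0.084] ((467.9064636230469, 190.62811279296875), (82.16227722167969, 71.03071594238281), 78.24027252197266)
top 0.085 96 [0.4825 0.1868 0.0926] [0.467 0.167 0.085] [0.496 0.198 0.099] ((482.0647277832031, 181.4381866455078), (32.067901611328125, 28.442821502685547), 85.38672637939453)
top 0.11 35 [0.4849 0.1965 0.1159] [0.48 0.17 0.11] [0.492 0.206 0.124] ((486.10797119140625, 187.937744140625), (35.5960578918457, 11.512060165405273), 89.92479705810547)
top 0.125 45 [0.4861 0.2013 0.1377] [0.48  0.163 0.125] [0.493 0.2
[... 1019 characters left out ...]
6 [0.4796 0.1892 0.1167] [0.472 0.17  0.111] [0.489 0.21  0.125] ((481.7109680175781, 189.2499542236328), (41.30060577392578, 12.1348295211792), 77.7024917602539)
scene 0.125 110 [0.4788 0.1864 0.1373] [0.47  0.166 0.125] [0.491 0.214 0.15 ] ((482.4935607910156, 189.24424743652344), (50.168338775634766, 14.18802261352539), 77.39738464355469)
scene 0.15 101 [0.4804 0.1888 0.1596] [0.471 0.161 0.15 ] [0.494 0.217 0.167] ((482.03912353515625, 188.81190490722656), (56.71017074584961, 12.824764251708984), 77.2387924194336)
scene 0.03 84 [0.4663 0.1944 0.036 ] [0.424 0.163 0.03 ] [0.534 0.236 0.04 ] ((482.86737060546875, 188.72096252441406), (75.18603515625, 106.02306365966797), 77.47767639160156)
```

```bash
cat >> h.py <<'E'
def delta(goal):
    "goal: grasp-point world xyz; shift in tool axes (mm)"
    from station import sensors
    o=sensors.get_obs(); T=R.from_euler('xyz',o["eef_rot"]).as_matrix()
    g=o["ee_pos"]+.078*T[:,2]
    print("t",round(o["time_s"],2),"grasp",g.round(4),"rpy",o["eef_rot"].round(4),"w",round(o["grip_width"],4),"F",o["force"].round(1),"q6",o["qpos"][5].round(3))
    print("tool shift mm",(T.T@(np.array(goal)-g)*1000).round(1))
E
```

>>> move_arm --rows "0 0 0 0 0 -0.168;0 0 0 0 0 -0.168;0 0 0 0 0 -0.168;0 0 0 0 0 -0.168;0 0 0 0 0 -0.168;0 0 0 0 0 -0.168;0 0 0 0 0 -0.168;0 0 0 0 0 -0.168;0 0 0 0 0 -0.168;0 0 0 0 0 0" --grip 1 --newtons 30

```text
time_s: 1.35
ee_pos: [0.1406, -0.5307, 0.2987]
eef_rot: [-3.133, -0.0, 0.248]
force: [0.0, -0.4, -0.1]
grip_width: 0.0941
```

```bash
python3 -c "
from h import *
delta([.507,-.073,.12]);delta([.507,-.073,.057])"
```

```text
t 1.35 grasp [ 0.1404 -0.53    0.2207] rpy [-3.1334e+00 -4.0000e-04  2.4780e-01] w 0.0941 F [ 0.  -0.4 -0.1] q6 -1.626
tool shift mm [ 467.4 -352.3  103.8]
t 1.35 grasp [ 0.1404 -0.53    0.2207] rpy [-3.1334e+00 -4.0000e-04  2.4780e-01] w 0.0941 F [ 0.  -0.4 -0.1] q6 -1.626
tool shift mm [ 467.4 -351.8  166.8]
```

>>> move_arm --rows "35 -26 0 0 0 0;35 -26 0 0 0 0;35 -26 0 0 0 0;35 -26 0 0 0 0;35 -26 0 0 0 0;35 -26 0 0 0 0;35 -26 0 0 0 0;35 -26 0 0 0 0;35 -26 0 0 0 0;35 -26 0 0 0 0;35 -26 0 0 0 0;35 -26 0 0 0 0;35 -26 0 0 0 0;0 0 0 0 0 0;0 0 0 0 0 0"

```text
time_s: 3.22
ee_pos: [0.5216, -0.0875, 0.3001]
eef_rot: [-3.132, 0.001, 0.177]
force: [-0.6, 0.1, -0.1]
grip_width: 0.0941
```

```bash
python3 -c "
from h import *
delta([.507,-.073,.12]);delta([.507,-.073,.057])"
```

```text
t 3.23 grasp [ 0.5214 -0.0868  0.2221] rpy [-3.1315e+00  1.2000e-03  1.7660e-01] w 0.0941 F [-0.6  0.1 -0.1] q6 -0.417
tool shift mm [-11.6 -15.  102.3]
t 3.23 grasp [ 0.5214 -0.0868  0.2221] rpy [-3.1315e+00  1.2000e-03  1.7660e-01] w 0.0941 F [-0.6  0.1 -0.1] q6 -0.417
tool shift mm [-11.5 -14.4 165.3]
```

>>> move_arm --rows "-6 -7 25 -0.01 0 0;-6 -7 25 0 0 0;0 0 25 0 0 0;0 0 25 0 0 0;0 0 0 0 0 0;0 0 0 0 0 0"

```text
time_s: 3.98
ee_pos: [0.5044, -0.0801, 0.1996]
eef_rot: [3.14, -0.001, 0.16]
force: [-0.5, -0.4, 0.0]
grip_width: 0.0944
```

```bash
python3 -c "
from h import *
from station import camera
delta([.507,-.073,.057])
for n in('scene','top'):
  c=camera(n);cv2.imwrite(f'pics/{n}1.png',c['color'])
"
```

```text
t 3.98 grasp [ 0.5045 -0.0802  0.1216] rpy [ 3.140e+00 -1.000e-03  1.599e-01] w 0.0944 F [-0.5 -0.4  0. ] q6 -0.388
tool shift mm [ 3.6 -6.8 64.6]
```

View pics/scene1.png

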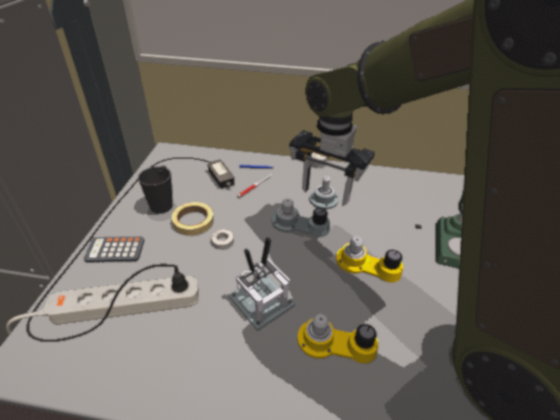

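The gripper straddles the cap (fingers at about (306,185) and (348,190), cap at (320,215)). Descending.

>>> move_arm --rows "2 -4 16 0 0 0;2 -3 16 0 0 0;0 0 16 0 0 0;0 0 14 0 0 0;0 0 2 0 0 0;0 0 0 0 0 0"

```text
time_s: 4.82
ee_pos: [0.5075, -0.0718, 0.131]
eef_rot: [3.14, -0.001, 0.161]
force: [-0.0, 0.1, 0.2]
grip_width: 0.0936
```

```bash
python3 -c "
from h import *
delta([.507,-.073,.057])
"
```

```text
t 4.83 grasp [ 0.5076 -0.0719  0.053 ] rpy [ 3.140e+00 -9.000e-04  1.606e-01] w 0.0936 F [-0.   0.1  0.2] q6 -0.371
tool shift mm [-0.8  1.  -4. ]
```

>>> move_arm --rows "-1 1 -5 0 0 0;0 0 0 0 0 0;0 0 0 0 0 0;0 0 0 0 0 0;0 0 0 0 0 0;0 0 0 0 0 0;0 0 0 0 0 0;0 0 0 0 0 0;0 0 0 0 0 0;0 0 0 0 0 0" --grip -1 --newtons 25

```text
time_s: 6.08
ee_pos: [0.5067, -0.0733, 0.1379]
eef_rot: [3.139, -0.002, 0.16]
force: [-1.6, -0.1, 2.3]
grip_width: 0.0357
```

```bash
python3 -c "
from h import *
delta([.507,-.073,.057])
"
```

```text
t 6.08 grasp [ 0.5069 -0.0734  0.0599] rpy [ 3.1392e+00 -1.8000e-03  1.6040e-01] w 0.0357 F [-1.6 -0.1  2.3] q6 -0.374
tool shift mm [ 0.2 -0.4  2.9]
```

>>> move_arm --rows "0 0 0 0 0 0.15;0 0 0 0 0 0.15;0 0 0 0 0 0.15;0 0 0 0 0 0.15;0 0 0 0 0 0.15;0 0 0 0 0 0.1"

```text
time_s: 6.82
ee_pos: [0.5056, -0.073, 0.1379]
eef_rot: [3.139, 0.0, -0.716]
force: [-1.7, 0.2, 1.8]
grip_width: 0.0355
```

```bash
python3 -c "
from h import *
from station import sensors
delta([.507,-.073,.057]);print(sensors.get_obs()['moment'])
"
```

```text
t 6.83 grasp [ 0.5054 -0.0731  0.0599] rpy [ 3.1392e+00  3.0000e-04 -7.1560e-01] w 0.0355 F [-1.7  0.2  1.8] q6 0.503
tool shift mm [ 1.1 -1.1  2.9]
[0.05405376 0.34324285 0.01783737]
```

>>> move_arm --rows "1 -1 0 0 0 0.08;0 0 0 0 0 0.08;0 0 0 0 0 0.08;0 0 0 0 0 0.08"

```text
time_s: 7.32
ee_pos: [0.5057, -0.0724, 0.1378]
eef_rot: [3.135, 0.002, -1.044]
force: [-0.9, 1.3, 1.0]
grip_width: 0.0354
```

```bash
python3 -c "
from h import *
from station import sensors
delta([.507,-.073,.057]);print(sensors.get_obs()['moment'])
"
```

```text
t 7.33 grasp [ 0.5052 -0.0725  0.0598] rpy [ 3.135e+00  2.100e-03 -1.044e+00] w 0.0354 F [-0.9  1.3  1. ] q6 0.833
tool shift mm [ 1.3 -1.4  2.8]
[0.13147335 0.36071147 0.5054462 ]
```

Moment about z rose from 0.02 to 0.5 N m, so the cap is at its stop. I'll hold briefly, release, lift and check.

>>> move_arm --rows "0 0 0 0 0 0.02;0 0 0 0 0 0;0 0 0 0 0 0"

```text
time_s: 7.7
ee_pos: [0.5058, -0.0723, 0.1378]
eef_rot: [3.135, 0.002, -1.061]
force: [-0.9, 0.4, 2.3]
grip_width: 0.0357
```

>>> move_arm --rows "0 0 0 0 0 0;0 0 0 0 0 0;0 0 0 0 0 0;0 0 0 0 0 0;0 0 -15 0 0 0;0 0 -30 0 0 0;0 0 -40 0 0 0;0 0 -40 0 0 0;0 0 -35 0 0 0;0 0 -20 0 0 0" --grip 1

```text
time_s: 8.95
ee_pos: [0.5061, -0.072, 0.3279]
eef_rot: [3.136, 0.001, -1.061]
force: [0.4, -0.2, -0.4]
grip_width: 0.0939
```

```bash
python3 -c "
from h import *
from station import camera
delta([.4825,.188,.26])
c=camera('scene');cv2.imwrite('pics/scene2.png',cv2.resize(c['color'][150:270,230:390],None,fx=5,fy=5,interpolation=cv2.INTER_CUBIC))
"
```

```text
t 8.95 grasp [ 0.5057 -0.0721  0.2499] rpy [ 3.1364e+00  1.1000e-03 -1.0614e+00] w 0.0939 F [ 0.4 -0.2 -0.4] q6 0.85
tool shift mm [-238.4 -106.5  -10.4]
```

View pics/scene2.png

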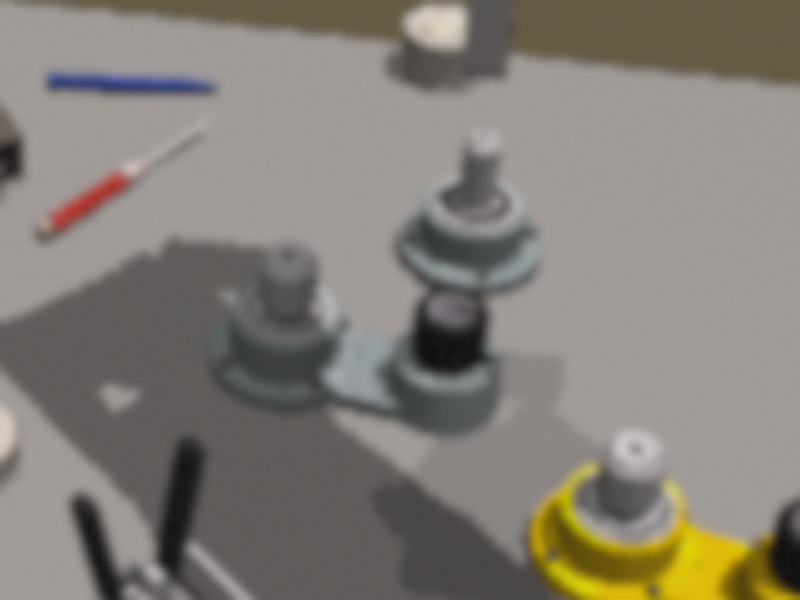

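>>> move_arm --rows "0 0 0 0 0 0.15;0 0 0 0 0 0.15;0 0 0 0 0 0.15;0 0 0 0 0 0.15;0 0 0 0 0 0.12;0 0 0 0 0 0"

```text
time_s: 9.75
ee_pos: [0.5054, -0.0717, 0.3325]
eef_rot: [-3.14, -0.002, -1.803]
force: [-0.4, 1.2, 0.5]
grip_width: 0.0941
```

```bash
python3 -c "
from h import *
delta([.4825,.188,.25])
"
```

```text
t 9.75 grasp [ 0.5055 -0.0719  0.2545] rpy [-3.1401e+00 -2.5000e-03 -1.8030e+00] w 0.0941 F [-0.4  1.2  0.5] q6 1.592
tool shift mm [-247.7   82.2    3.8]
```

>>> move_arm --rows "-33 11 0 0 0 0;-33 11 0 0 0 0;-33 11 0 0 0 0;-33 11 0 0 0 0;-33 11 0 0 0 0;-33 11 0 0 0 0;-25 8 0 0 0 0;-10 3 0 0 0 0;0 0 0 0 0 0;0 0 0 0 0 0"

```text
time_s: 11.0
ee_pos: [0.4799, 0.1786, 0.3325]
eef_rot: [-3.14, -0.003, -1.776]
force: [0.0, 1.3, 0.6]
grip_width: 0.0944
```

```bash
python3 -c "
from h import *
from station import camera
delta([.4825,.188,.14])
c=camera('top');np.savez('pics/top3.npz',**c);cv2.imwrite('pics/top3.png',cv2.resize(c['color'][170:270,180:380],None,fx=4,fy=4,interpolation=cv2.INTER_CUBIC))
"
```

```text
t 11.0 grasp [0.48   0.1783 0.2545] rpy [-3.1398e+00 -2.6000e-03 -1.7760e+00] w 0.0944 F [0.  1.3 0.6] q6 2.062
tool shift mm [-10.3  -0.3 114.4]
```

View pics/top3.png

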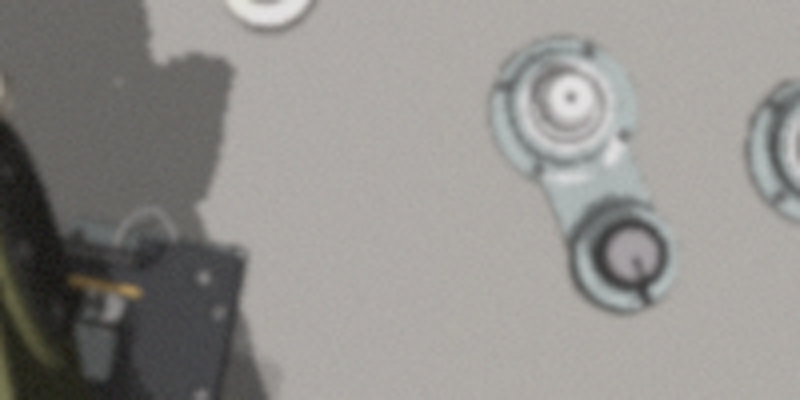

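Cap rib at (632,255)→(648,300) points to 200° in world, and hub −x is 202°, so the cap is shut. Descending on the pliers.

>>> move_arm --rows "-5 0 0 0 0 0;-5 0 10 0 0 0;0 0 25 0 0 0;0 0 25 0 0 0;0 0 25 0 0 0;0 0 20 0 0 0;0 0 8 0 0 0;0 0 0 0 0 0;0 0 0 0 0 0"

```text
time_s: 12.18
ee_pos: [0.4825, 0.1881, 0.2134]
eef_rot: [-3.141, -0.003, -1.778]
force: [-0.0, -0.6, -0.1]
grip_width: 0.0936
```

```bash
python3 -c "
from h import *
from station import camera
delta([.4825,.188,.139])
c=camera('scene');np.savez('pics/scene4.npz',**c);cv2.imwrite('pics/scene4.png',cv2.resize(c['color'][190:330,190:340],None,fx=4,fy=4,interpolation=cv2.INTER_CUBIC))
"
```

```text
t 12.18 grasp [0.4825 0.1878 0.1354] rpy [-3.1406e+00 -3.0000e-03 -1.7777e+00] w 0.0936 F [-0.  -0.6 -0.1] q6 2.081
tool shift mm [-0.2  0.  -3.6]
```

View pics/scene4.png

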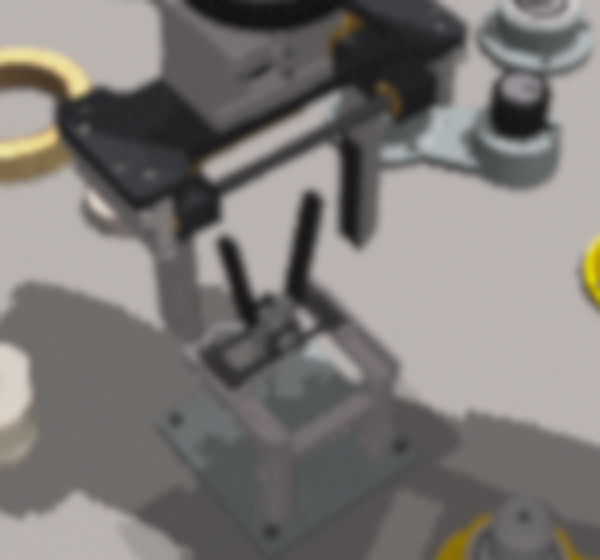

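The handles, at (240,270) and (305,240) in the crop, stand between the fingers at (175,290) and (360,190). Raising 3 mm and squeezing.

>>> move_arm --rows "0 0 -3 0 0 0;0 0 0 0 0 0;0 0 0 0 0 0;0 0 0 0 0 0;0 0 0 0 0 0;0 0 0 0 0 0;0 0 0 0 0 0;0 0 0 0 0 0;0 0 0 0 0 0;0 0 0 0 0 0;0 0 0 0 0 0;0 0 0 0 0 0" --grip -1 --newtons 40

```text
time_s: 13.72
ee_pos: [0.4835, 0.1881, 0.2202]
eef_rot: [-3.135, -0.001, -1.778]
force: [-1.4, -0.2, 3.8]
grip_width: 0.028
```

```bash
python3 -c "
from h import *
delta([.4825,.188,.139])
"
```

```text
t 13.72 grasp [0.484  0.1879 0.1422] rpy [-3.1352e+00 -9.0000e-04 -1.7778e+00] w 0.028 F [-1.4 -0.2  3.8] q6 2.081
tool shift mm [0.2 1.5 3.1]
```

Opening is 28 mm, so the handles are fully squeezed. Lifting.

>>> move_arm --rows "0 0 -5 0 0 0;0 0 -10 0 0 0;0 0 -15 0 0 0;0 0 -15 0 0 0;0 0 -15 0 0 0;0 0 -15 0 0 0;0 0 -15 0 0 0;0 0 -10 0 0 0;0 0 0 0 0 0;0 0 0 0 0 0"

```text
time_s: 14.98
ee_pos: [0.4827, 0.1883, 0.3274]
eef_rot: [-3.135, -0.001, -1.778]
force: [-0.9, -0.8, -1.9]
grip_width: 0.0281
```

```bash
python3 -c "
from h import *
from station import camera
delta([.4825,.188,.239])
for n in('scene','top'):
  c=camera(n);np.savez(f'pics/{n}5.npz',**c);cv2.imwrite(f'pics/{n}5.png',cv2.resize(c['color'][110:310,160:420] if n=='top' else c['color'][150:310,190:340],None,fx=3 if n=='top' else 4,fy=3 if n=='top' else 4,interpolation=cv2.INTER_CUBIC)[:600])
"
```

```text
t 14.97 grasp [0.4832 0.1881 0.2494] rpy [-3.1351e+00 -8.0000e-04 -1.7777e+00] w 0.0281 F [-0.9 -0.8 -1.9] q6 2.081
tool shift mm [ 0.2  0.7 10.4]
```

View pics/scene5.png

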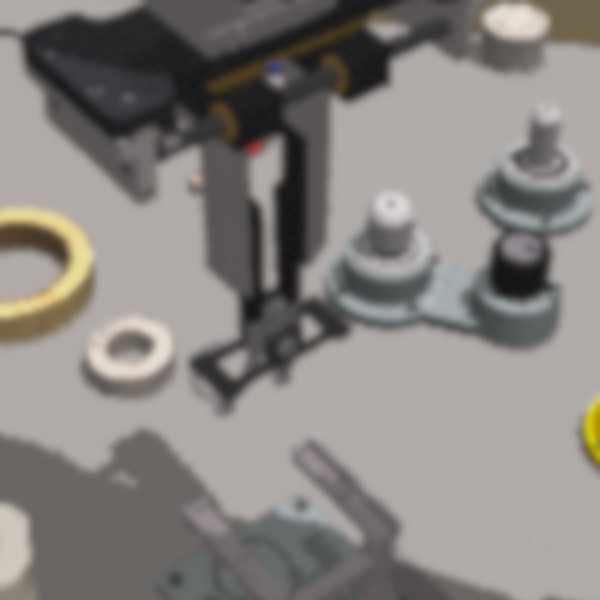

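View pics/top5.png

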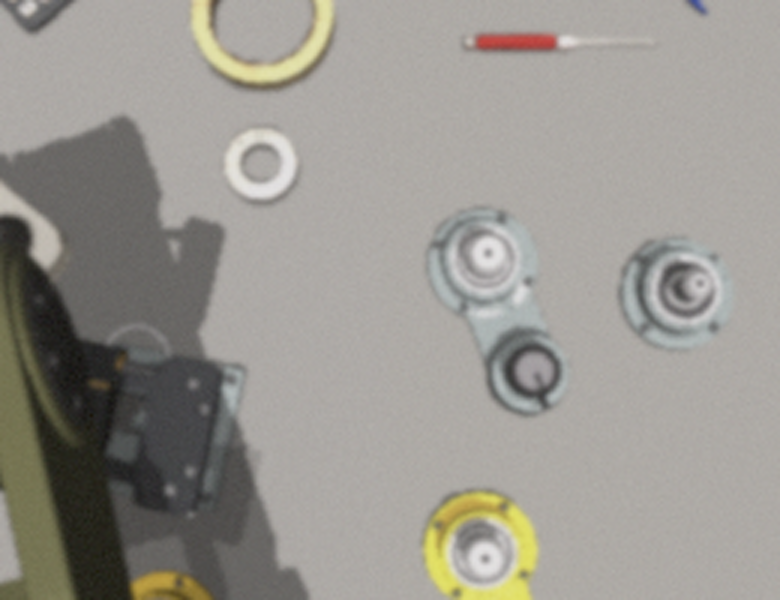

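Pliers are out, squeezed, and upright; circlip shows at (135,350) in the top crop. Moving toward the stub.

```bash
python3 -c "
from h import *
delta([.5557,-.035,.22])
"
```

```text
t 15.07 grasp [0.4832 0.1881 0.2494] rpy [-3.1353e+00 -9.0000e-04 -1.7777e+00] w 0.0284 F [ 0.8 -0.6 -2.6] q6 2.081
tool shift mm [ 203.4 -116.6   30.3]
```

>>> move_arm --rows "10 -6 0 0 0 0;20 -11 0 0 0 0;25 -14 0 0 0 0;25 -14 0 0 0 0;25 -14 0 0 0 0;25 -14 0 0 0 0;25 -14 0 0 0 0;20 -12 0 0 0 0;10 -6 0 0 0 0;5 -3 0 0 0 0;0 0 0 0 0 0;0 0 0 0 0 0"

```text
time_s: 16.58
ee_pos: [0.5512, -0.0315, 0.3251]
eef_rot: [-3.14, -0.003, -1.778]
force: [-0.0, 0.8, -1.2]
grip_width: 0.0281
```

```bash
python3 -c "
from h import *
delta([.5557,-.035,.22])
"
```

```text
t 16.57 grasp [ 0.5513 -0.0317  0.2471] rpy [-3.1403e+00 -2.7000e-03 -1.7782e+00] w 0.0281 F [-0.   0.8 -1.2] q6 1.656
tool shift mm [ 2.2 -5.  27.1]
```

>>> move_arm --rows "2 -5 10 0 0 0;0 0 10 0 0 0;0 0 7 0 0 0;0 0 0 0 0 0;0 0 0 0 0 0"

```text
time_s: 17.2
ee_pos: [0.5558, -0.0336, 0.2956]
eef_rot: [-3.141, -0.003, -1.777]
force: [0.3, 0.3, -1.6]
grip_width: 0.0282
```

```bash
python3 -c "
from h import *
from station import camera
delta([.5557,-.035,.22])
for n,(u,v) in(('scene',(287,200)),('top',(322,194))):
  c=camera(n);np.savez(f'pics/{n}6.npz',**c);print(u-45,v-45);cv2.imwrite(f'pics/{n}6.png',cv2.resize(c['color'][v-45:v+45,u-45:u+45],None,fx=6,fy=6,interpolation=cv2.INTER_CUBIC))
"
```

```text
t 17.2 grasp [ 0.5558 -0.0339  0.2176] rpy [-3.1412e+00 -2.7000e-03 -1.7766e+00] w 0.0282 F [ 0.3  0.3 -1.6] q6 1.652
tool shift mm [ 1.1 -0.2 -2.4]
242 155
277 149
```

View pics/scene6.png

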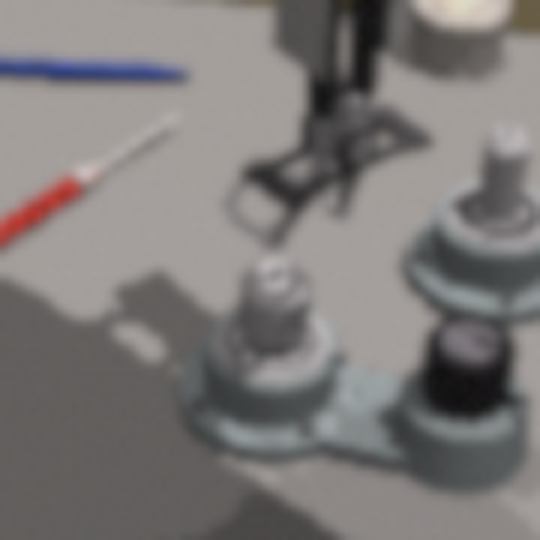

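View pics/top6.png

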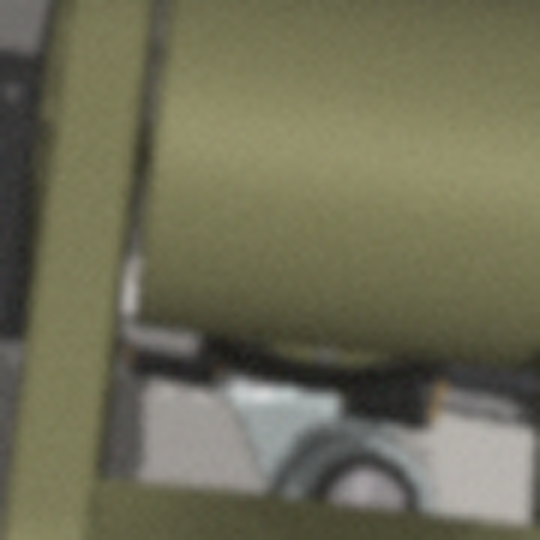

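```bash
python3 - <<'E'
from h import *
s=load("pics/scene6.npz");P=cloud(s)
G=np.array([.5558,-.0339,.2176]);a=-1.777+np.pi/2+0
px=np.array([np.cos(a),np.sin(a),0]);print(px)
C=G+.032*px;C[2]-=.109;print("pred",C)
m=(np.linalg.norm(P[...,:2]-C[:2],axis=-1)<.035)&(P[...,2]>.09)&(P[...,2]<.13)
q=P[m];print(len(q));
im=cv2.resize(s["color"][155:245,242:332],None,fx=8,fy=8,interpolation=cv2.INTER_CUBIC)
for r,col in((.018,(0,0,255)),(.022,(0,255,0))):
  for k in np.linspace(0,2*np.pi,60):
    u=proj(s,C+[r*np.cos(k),r*np.sin(k),.002]);x=((u-[242,155]+.5)*8-.5).round().astype(int);cv2.circle(im,tuple(int(i) for i in x),1,col,-1)
im=im[100:700]
cv2.imwrite("pics/ov6.png",im)
v,u=np.where(m)
for i in range(0,len(q)): print(u[i],v[i],((q[i]-C)*1000).round(0),end=';')
E
```

```text
[ 0.97881525 -0.20474548  0.        ]
pred [ 0.58712209 -0.04045186  0.1086    ]
70
288 183 [ 10. -15.   6.];289 183 [ 10. -18.   4.];290 183 [  6. -18.   6.];291 183 [  5. -20.   5.];290 184 [  5. -16.   4.];291 184 [  3. -17.   5.];292 184 [  2. -20.   4.];281 185 [19.  2.  5.];282 185 [18. -0.  4.];283 185 [16. -3.  4.];281 186 [16.  6.  5.];282 186 [15.  3.  4.];296 186 [-11. -19.   4.];298 186 [-22. -12.  15.];280 187 [14. 12.  7.];281 187 [15.  7.  3.];296 187 [-14. -15.   6.];297 187 [-18. -15.   7.];298 187 [-25.  -7.  15.];299 187 [-27.  -9.  16.];300 187 [-30.  -9.  16.];280 188 [13. 13.  5.];296 188 [-18. -11.   7.];297 188 [-19. -13.   6.];298 188 [-25.  -8.  12.];299 188 [-27. -10.  12.];280 189 [10. 17.  5.];281 189 [ 9. 14.  4.];296 189 [-18. -10.   4.];297 189 [-21. -10.   6.];298 189 [-23. -12.   5.];299 189 [-25. -13.   6.];300 189 [-26. -16.   5.];280 190 [ 9. 18.  4.];281 190 [ 7. 17.  4.];289 190 [-20.  21.  20.];290 190 [-22.  20.  21.];297 190 [-22.  -8.   4.];298 190 [-25.  -9.   5.];299 190 [-25. -13.   3.];300 190 [-26. -16.   2.];281 191 [ 4. 21.  5.];282 191 [ 1. 20.  6.];288 191 [-16.  20.  15.];289 191 [-21.  22.  18.];290 191 [-23.  21.  19.];291 191 [-26.  21.  20.];282 192 [ 1. 21.  3.];283 192 [-2. 21.  5.];284 192 [-5. 21.  6.];288 192 [-18.  22.  14.];289 192 [-21.  21.  15.];290 192 [-23.  21.  16.];283 193 [-5. 24.  5.];284 193 [-6. 21.  4.];285 193 [-8. 20.  5.];286 193 [-9. 18.  4.];287 193 [-16.  23.  11.];288 193 [-20.  24.  13.];289 193 [-20.  20.  10.];286 194 [-12.  22.   4.];287 194 [-15.  21.   5.];288 194 [-18.  21.   7.];289 194 [-18.  17.   5.];286 195 [-15.  26.   5.];287 195 [-17.  24.   6.];288 195 [-20.  24.   6.];289 195 [-20.  20.   5.];287 196 [-17.  24.   2.];288 196 [-19.  22.   2.];
```

View pics/ov6.png

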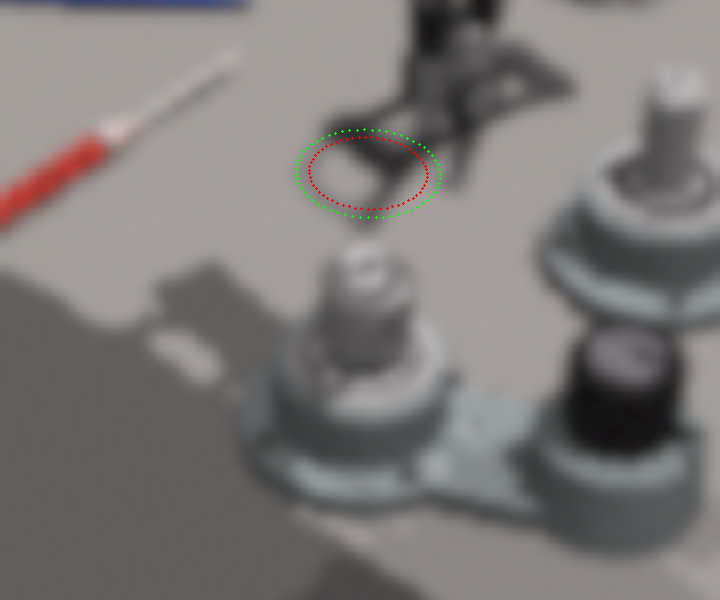

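```bash
python3 - <<'E'
from h import *
from scipy.optimize import least_squares
fit=lambda q,r:least_squares(lambda p:np.hypot(q[:,0]-p[0],q[:,1]-p[1])-r,q.mean(0)[:2],loss='soft_l1',f_scale=.002).x
for f in("scene0","scene6","top0"):
    s=load(f"pics/{f}.npz");P=cloud(s)
    d=np.linalg.norm(P[...,:2]-[.586,-.0415],axis=-1)
    q=P[(d<.02)&(P[...,2]>.069)&(P[...,2]<.077)];print(f,"top face",len(q),q.mean(0),(q.min(0)+q.max(0))/2,q[:,2].max())
    q=P[(d<.02)&(P[...,2]>.046)&(P[...,2]<.066)];print("  side",len(q),fit(q,.015))
    q=P[(d<.030)&(P[...,2]>.030)&(P[...,2]<.042)];print("  face z",np.median(q[:,2]),fit(q[np.hypot(*(q[:,:2]-[.586,-.0415]).T)>.02],.024))
s=load("pics/scene6.npz");P=cloud(s);C=np.array([.5871,-.0405,.1086])
D=P-C;r=np.hypot(D[...,0],D[...,1])
m=(r>.015)&(r<.026)&(D[...,2]>.001)&(D[...,2]<.008)&(D[...,0]>-.012)
print("ring",m.sum(),fit(P[m],.020),P[m][:,2].mean())
E
```

```text
scene0 top face 67 [ 0.58447996 -0.0392482   0.07201107] [ 0.58511609 -0.04053661  0.07236946] 0.07557588101621615
  side 69 [ 0.5863526  -0.04176373]
  face z 0.037346169297175935 [ 0.58467938 -0.03992501]
scene6 top face 62 [ 0.58510161 -0.03957381  0.07227221] [ 0.58522042 -0.03922012  0.07234513] 0.07529448871599431
  side 69 [ 0.58615138 -0.04154229]
  face z 0.037044786796826656 [ 0.58489816 -0.0396658 ]
top0 top face 105 [ 0.58543754 -0.04085605  0.07134517] [ 0.58481798 -0.04151105  0.07222185] 0.07536271471702183
  side 27 [ 0.58613856 -0.04199107]
  face z 0.0355249698283604 [ 0.58592445 -0.0415264 ]
ring 29 [ 0.58427431 -0.03987884] 0.11329095521199481
```

>>> move_arm --rows "1 0 10 0 0 0;0 0 10 0 0 0;0 0 7 0 0 0;0 0 0 0 0 0;0 0 0 0 0 0"

```text
time_s: 17.92
ee_pos: [0.5555, -0.0348, 0.2667]
eef_rot: [-3.141, -0.003, -1.777]
force: [0.2, 0.2, -2.5]
grip_width: 0.0281
```

```bash
cat > ck.py <<'E'
import sys
from h import *
from station import camera,sensors
k=sys.argv[1]
o=sensors.get_obs();T=R.from_euler('xyz',o["eef_rot"]).as_matrix();G=o["ee_pos"]+.078*T[:,2]
C=G-.032*T[:,1]+.109*T[:,2]
delta([.586,-.041,.145]);print("circlip pred",C.round(4),o["force"].round(1))
s=camera("scene")
np.savez(f"pics/scene{k}.npz",**s)
raw=cv2.resize(s["color"][160:235,242:342],None,fx=7,fy=7,interpolation=cv2.INTER_CUBIC);im=raw.copy()
def circ(c,r,col):
  for a in np.linspace(0,2*np.pi,50):
    u=proj(s,c+np.array([r*np.cos(a),r*np.sin(a),0]));x=((u-[242,160]+.5)*7-.5).round().astype(int);cv2.circle(im,(int(x[0]),int(x[1])),1,col,-1)
circ(C+[0,0,.002],.018,(0,0,255));circ(C+[0,0,.002],.022,(0,255,0))
S=np.array([.586,-.041,0])
circ(S+[0,0,.071],.011,(255,0,0));circ(S+[0,0,.036],.024,(255,0,255))
cv2.imwrite(f"pics/ov{k}.png",im);cv2.imwrite(f"pics/raw{k}.png",raw)
E
python3 ck.py 7
```

```text
t 17.93 grasp [ 0.5554 -0.035   0.1887] rpy [-3.1414e+00 -2.7000e-03 -1.7768e+00] w 0.0281 F [ 0.2  0.2 -2.5] q6 1.65
tool shift mm [ -0.5 -31.1  43.7]
circlip pred [ 0.5867 -0.0419  0.0797] [ 0.2  0.2 -2.5]
```

View pics/ov7.png

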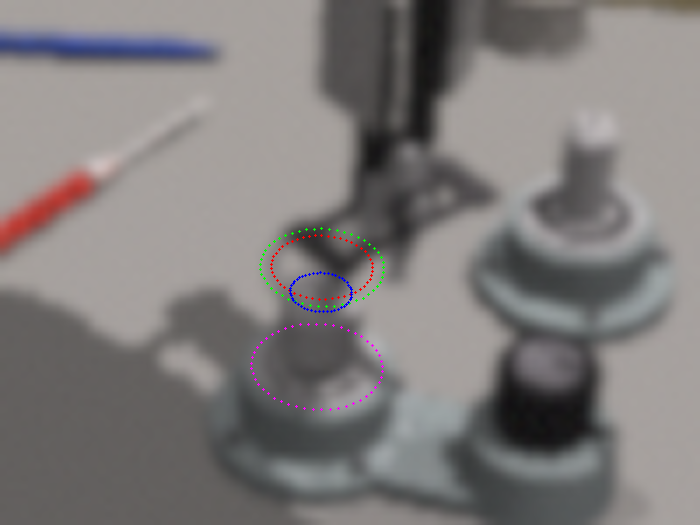

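View pics/raw7.png

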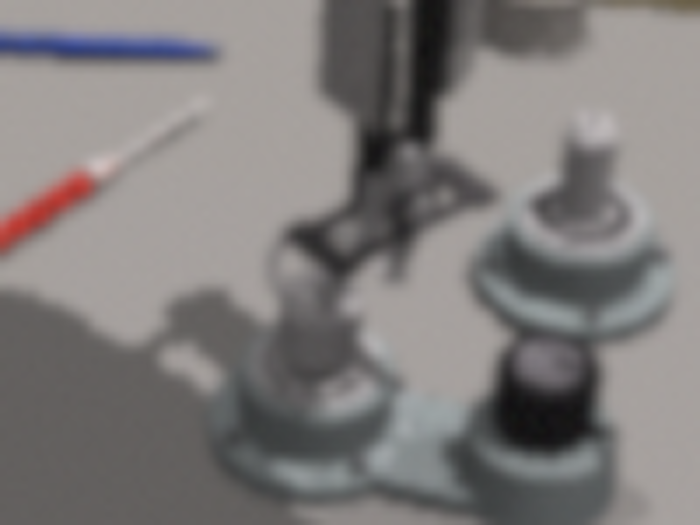

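>>> move_arm --rows "0 -1 3 0 0 0;0 0 4 0 0 0;0 0 4 0 0 0;0 0 0 0 0 0;0 0 0 0 0 0"

```text
time_s: 18.6
ee_pos: [0.5566, -0.0351, 0.2552]
eef_rot: [-3.141, -0.003, -1.777]
force: [-0.1, 0.2, -1.8]
grip_width: 0.0279
```

```bash
python3 ck.py 8
```

```text
t 18.6 grasp [ 0.5566 -0.0353  0.1772] rpy [-3.1408e+00 -2.7000e-03 -1.7767e+00] w 0.0279 F [-0.1  0.2 -1.8] q6 1.65
tool shift mm [ -0.5 -29.9  32.2]
circlip pred [ 0.588  -0.0422  0.0682] [-0.1  0.2 -1.8]
```

View pics/raw8.png

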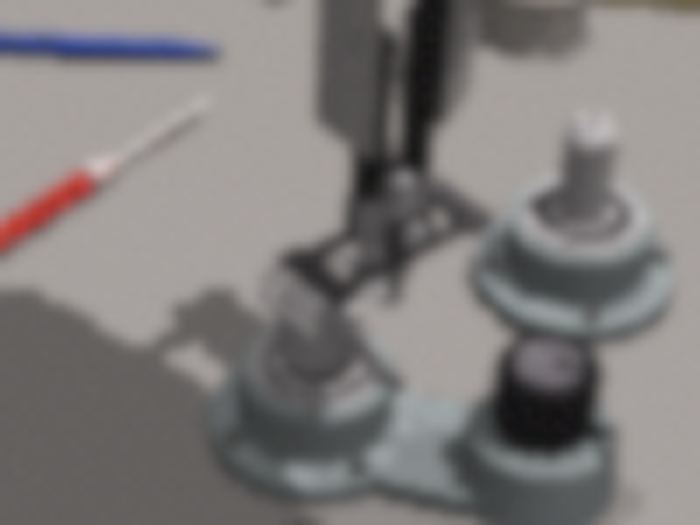

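Underside is about 3 mm below the stub top with no contact force, so the ring is entering over the stub. Continuing in small steps.

>>> move_arm --rows "0 0 3 0 0 0;0 0 3 0 0 0;0 0 0 0 0 0;0 0 0 0 0 0"

```text
time_s: 19.15
ee_pos: [0.5566, -0.0351, 0.2489]
eef_rot: [-3.141, -0.003, -1.777]
force: [-0.0, -0.2, -1.2]
grip_width: 0.0281
```

```bash
python3 ck.py 9
```

```text
t 19.15 grasp [ 0.5566 -0.0353  0.1709] rpy [-3.1406e+00 -2.7000e-03 -1.7767e+00] w 0.0281 F [-0.  -0.2 -1.2] q6 1.65
tool shift mm [ -0.5 -29.9  25.9]
circlip pred [ 0.588  -0.0422  0.0619] [-0.  -0.2 -1.2]
```

View pics/raw9.png

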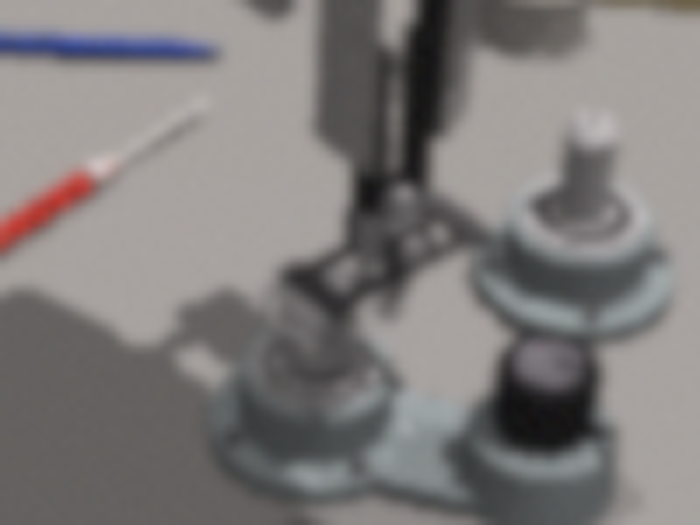

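Past the bevel with no force. Descending to near the face.

>>> move_arm --rows "0 0 4 0 0 0;0 0 4 0 0 0;0 0 4 0 0 0;0 0 4 0 0 0;0 0 3 0 0 0;0 0 2 0 0 0;0 0 0 0 0 0;0 0 0 0 0 0"

```text
time_s: 20.2
ee_pos: [0.5566, -0.0351, 0.2262]
eef_rot: [-3.141, -0.003, -1.777]
force: [0.0, -1.0, -2.2]
grip_width: 0.0283
```

```bash
python3 ck.py 10
```

```text
t 20.2 grasp [ 0.5566 -0.0354  0.1482] rpy [-3.1408e+00 -2.7000e-03 -1.7767e+00] w 0.0283 F [ 0.  -1.  -2.2] q6 1.65
tool shift mm [ -0.5 -29.9   3.3]
circlip pred [ 0.588  -0.0422  0.0393] [ 0.  -1.  -2.2]
```

View pics/raw10.png

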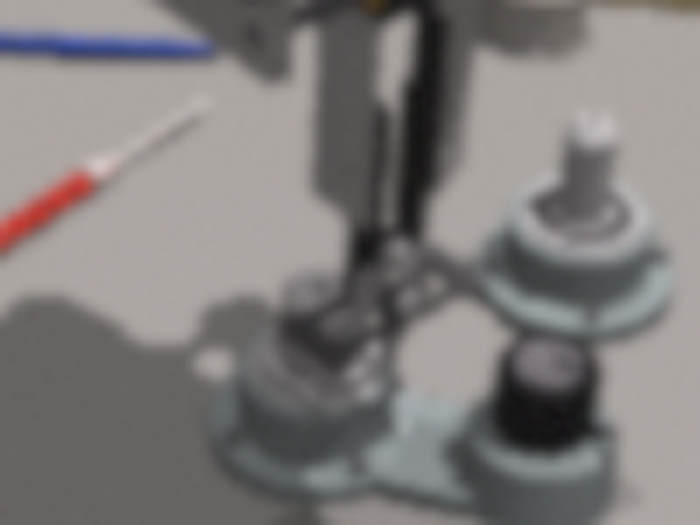

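>>> move_arm --rows "0 0 1 0 0 0;0 0 1 0 0 0;0 0 0 0 0 0;0 0 0 0 0 0"

```text
time_s: 20.75
ee_pos: [0.5566, -0.0352, 0.2243]
eef_rot: [-3.141, -0.003, -1.777]
force: [0.7, 0.9, -2.6]
grip_width: 0.0281
```

```bash
python3 ck.py 11
```

```text
t 20.75 grasp [ 0.5567 -0.0354  0.1463] rpy [-3.1406e+00 -2.7000e-03 -1.7767e+00] w 0.0281 F [ 0.7  0.9 -2.6] q6 1.65
tool shift mm [ -0.5 -29.9   1.3]
circlip pred [ 0.588  -0.0422  0.0373] [ 0.7  0.9 -2.6]
```

>>> move_arm --rows "0 0 1 0 0 0;0 0 0.5 0 0 0;0 0 0 0 0 0"

```text
time_s: 21.18
ee_pos: [0.5567, -0.0352, 0.2236]
eef_rot: [-3.14, -0.003, -1.777]
force: [-0.8, -0.0, -1.2]
grip_width: 0.0278
```

```bash
python3 ck.py 12
```

```text
t 21.18 grasp [ 0.5568 -0.0354  0.1456] rpy [-3.1398e+00 -2.6000e-03 -1.7767e+00] w 0.0278 F [-0.8 -0.  -1.2] q6 1.65
tool shift mm [ -0.5 -29.7   0.7]
circlip pred [ 0.5882 -0.0422  0.0367] [-0.8 -0.  -1.2]
```

>>> move_arm --rows "0 0 1 0 0 0;0 0 0 0 0 0;0 0 0 0 0 0"

```text
time_s: 21.6
ee_pos: [0.5567, -0.0351, 0.2235]
eef_rot: [-3.139, -0.003, -1.777]
force: [-1.8, 0.8, 2.1]
grip_width: 0.0283
```

```bash
python3 ck.py 13
```

```text
t 21.6 grasp [ 0.5569 -0.0354  0.1455] rpy [-3.1391e+00 -2.6000e-03 -1.7767e+00] w 0.0283 F [-1.8  0.8  2.1] q6 1.65
tool shift mm [ -0.4 -29.6   0.6]
circlip pred [ 0.5884 -0.0422  0.0366] [-1.8  0.8  2.1]
```

```bash
python3 - <<'E'
from h import *
s=load("pics/scene13.npz");cv2.imwrite("pics/fin.png",cv2.resize(s["color"][140:260,220:380],None,fx=5,fy=5,interpolation=cv2.INTER_CUBIC))
E
```

```text
(no output)
```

View pics/fin.png

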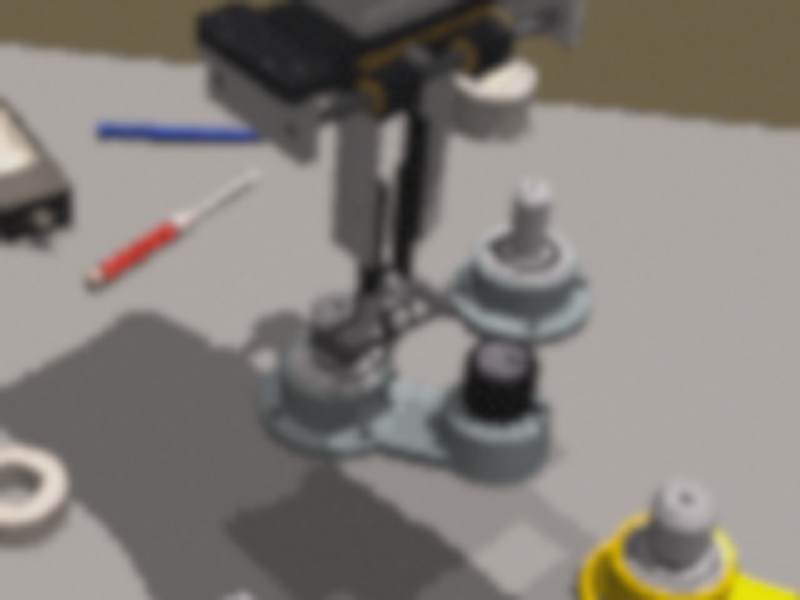

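View pics/ov13.png

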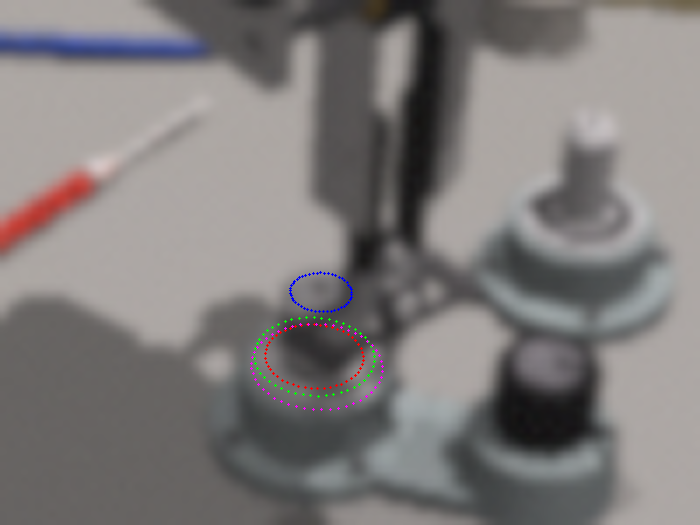

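```bash
python3 -c "
from station import ctrl,sensors
o=sensors.get_obs();print(abs(o['joint_vel']).max(),o['force'],o['grip_width'])
print(ctrl.hand_in())"
```

```text
0.0018869552282556835 [-1.43195214 -0.06602103  1.23894575] 0.02823338072780546
the job is handed in; nothing more can be done
None
```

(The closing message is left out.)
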